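Pack the last guide roller and close up the case

TASK

Take the loose roller from its stand and lay it gently in the empty cradle of the wooden case, leaving the roller that is already in there where it is. Then swing the case's lid gently shut until it is flush, and only after that swing the steel clamp arm fully down onto the lid. Leave the other things on the bench alone.

Things in the scene. Friction and masses are not known exactly. Their poses are not given: they have to be found in the camera images.
- roller: Aluminium guide roller: cylinder 36 mm in diameter, 84 mm long, with a 16 mm diameter, 14 mm long journal at each end (112 mm overall); about 0.3 kg. Origin at its centre, on its axis; y runs along it. The loose one: it starts lying level in the wooden stand, axis 37.5 mm above the bench.
- stand: Wooden stand of the loose roller, fixed: base 80 (x) x 90 (y) x 8 mm high, with two notched boards, 12 mm thick and 31 mm high, at y = -30 and +30 mm; between them the middle 46 mm of the roller is free for the fingers. Origin at the centre of its underside; the roller lies along y.
- packed: Aluminium guide roller: cylinder 36 mm in diameter, 84 mm long, with a 16 mm diameter, 14 mm long journal at each end (112 mm overall); about 0.3 kg. Origin at its centre, on its axis; y runs along it. This one lies in one of the case's two cradles from the start and stays there.
- case: Open plywood case, fixed: 206 (x) x 150 (y) x 66 mm high, walls and floor 6 mm. Origin: centre of underside. Its x points to the hinged wall, on the robot's left; the -x wall carries the clamp. Two cradles at x = -42 and +42 mm, one full, one empty: notched boards 12 mm thick, 31 mm high at y = -30 and +30 mm, for rollers lying along y, axis 37.5 mm above the bench when seated.
- slip: Paper slip 30 x 40 mm fixed on the case floor in the middle of the empty cradle. Origin at its centre, 6 mm above the bench; its axes are parallel to the case's. A roller seated above it has its axis 31.5 mm above this origin.
- lid (a joint): Angle of the plywood lid (rad): 0 shut and flush, pi/2 upright, more leans outward away from the case. 206 mm from hinge to free edge, 150 mm wide, 8 mm thick, 0.25 kg. Shut, its top is 74.5 mm above the bench. Stiff: it stays where it is left.
- lid_hinge (a point): Middle of the lid's hinge line (along case y), at case x = +103 mm, 66.5 mm above the bench, on the lid's underside.
- lid_edge (a point): Middle of the lid's free edge, on its outer (upper when shut) face.
- clamp (a joint): Angle of the steel clamp arm (rad): 0 fully down, level, rubber foot on the lid; pi/2 upright, more leans outward away from the case. A bar 115 mm long from its pin, 22 mm wide, 10 mm thick; foot 80 mm from the pin. Down, its top is 95 mm above the bench. Stiff: it stays where it is left.
- clamp_pin (a point): Clamp arm's pin (along case y), on the bar's centre line: case x = -121 mm, y = 0, 90 mm above the bench.
- clamp_tip (a point): End of the clamp arm, on its outer (upper when down) face.
- bottle: Bystander, loose: amber glass bottle, 48 mm across, 130 mm tall, standing. Origin at the middle of its underside.
- jar: Bystander, loose: glass jar with a black cap, 68 mm across, 90 mm tall. Origin at the middle of its underside.
- mug: Bystander, loose: white mug, 80 mm across, 90 mm tall. Origin at the middle of its underside.
- carton: Bystander, loose: cardboard carton 120 x 90 x 60 mm. Origin at the middle of its underside.
- spanner: Bystander, loose: steel spanner 180 mm long, lying flat. Origin at the middle of its underside.
- caliper: Bystander, loose: steel caliper 200 mm long, lying flat. Origin at the middle of its underside.
Not all that is in view belongs to the job. What is shaped like the roller but blue or yellow is not meant. Leave any red look-alike of the packed alone.

How it is judged (in metres and radians):
On the way, in this order (a step that is already met when the one before it is completed fails the run):
1. the loose roller lies in the empty cradle (x of roller in the frame of slip between -0.006 and 0.006 m and y of roller in the frame of slip between -0.013 and 0.013 m and z of roller in the frame of slip between 0.027 and 0.0355 m and angle between the y axis of roller and the y axis of slip, either way round below 0.1 rad), for 0.2 s.
2. the lid is shut flush (value of joint lid below 0.025 rad), for 0.2 s.
3. the clamp arm is fully down on the shut lid (value of joint clamp below 0.06 rad and value of joint lid below 0.025 rad), for 0.2 s.
At the end, for the whole second after the job is handed in: The roller lies at rest in the cradle that was empty (within 6 mm across the cradle, 13 mm along it and 4 mm of its seated height, axis within 0.1 rad), the other roller is within 10 mm of where it started, the lid is shut (under 0.025 rad) and the clamp arm is down (under 0.06 rad) (all of step 1 and all of step 3 and distance of packed from where it was at the start of the episode below 0.01 m and linear speed of each of roller, packed below 0.02 m/s); the robot touches nothing.
It fails at once if the roller is dropped or flung into the case (faster than 0.5 m/s inside it) (linear speed of roller above 0.5 m/s and z of roller in the frame of case below 0.066 m and x of roller in the frame of case between -0.1 and 0.1 m and y of roller in the frame of case between -0.075 and 0.075 m).
It fails at once if the lid is slammed (closes faster than 3 rad/s) (velocity of joint lid below -3 rad/s).
It fails at once if another thing on the bench is moved by more than 30 mm (distance of any of bottle, jar, mug, carton, spanner, caliper from where it was at the start of the episode above 0.03 m).
It also fails if it takes over 64 s, if anything falls off the work surface, if the arm or the gripper's body presses on something with over 40 N, if the wrist force passes 120 N, or if a joint passes its speed limit or range.

ROBOT

A 6-joint arm with a two-finger parallel gripper is mounted at the origin on the work surface. World frame = base frame: x ahead of the robot, y to its left, z up, the work surface at z = 0. Lengths are in mm, angles in rad, forces in N, time in s.
With the tool pointing down it reaches from about 350 to 775 mm from the base axis. Payload 5.5 kg.
Tool frame: the origin (TCP) lies on the centre line of the jaws, within the pads' length; the fingertips stand 17 mm ahead of it and the grasp point (between the pads) lies 2 mm behind it; z points along the fingers, y is the line along which they close (so a half turn about z gives the same grasp; the last joint's range is limited). The gripper opens to 85 mm and grips with 20 to 120 N. Pads are 22 mm wide; open, the fingers measure 114 mm over their backs; the gripper's body (76 mm by 85 mm) begins 54 mm behind the grasp point. The pads swing forward as they close: fully open they stand 13 mm farther back than shut.
Start: joints at [1.139, 0.313, 0.046, 1.304, 0, 1.431], TCP at [165.438, 550.727, 248.323] pointing down, gripper open.
Joint ranges: [-2.76, 2.76], [-0.86, 1.69], [-1.03, 1.26], [-2.2, 2.34], [-1.47, 1.5], [-3.14, 3.14]. Speed limits (rad/s): [2.57, 2.57, 3.14, 3.14, 3.14, 3.14].

INTERFACE

Orientations are given as a unit quaternion [x, y, z, w].
In Python, from rig import ctrl gives the robot as it stands. Calls block until the motion is done:
- ctrl.reach(position, orientation): joint-space move of the TCP to a pose.
- ctrl.move_l(position, ori=None, max_speed=150, stop_force=None): straight line of the TCP; ori=None keeps the orientation; max_speed is the mean speed in mm/s. With stop_force (N) it stops when the force on the tool has changed by that much, and returns True; else False.
- ctrl.movej(angles): joint-space move.
- ctrl.command_gripper(opening): finger opening in mm; the grip force is fixed at half the most; returns when the fingers have stopped.
- ctrl.dwell(seconds).
- ctrl.ik(position, orientation): joint angles nearest the present ones, or None.
- ctrl.sense(): the state.
- ctrl.snapshot(name): name is "scene" or "top" or "wrist"; returns the picture (400x640x3 uint8, red, green, blue); there is no depth.
- ctrl.calibration(name): a dict with "fx", "fy", "cx", "cy" (pixels), "eye" and "attitude" of the camera in the world. Camera axes: x right, y down, z forward; pixel columns grow to the right and rows downward; lengths in mm; the calibration is good to about 2 mm. A picture is of the moment at which its call begins: read the wrist's pose just before it. calibration takes no time and is no camera call; for the wrist camera it gives the pose at the moment of the call.
A pose or a line that the arm cannot do raises ctrl.Unreachable and nothing moves.
- ctrl.close_job(): hands the job in; it is judged then, once.
The state is a dict: "clock": time; "qpos": joint angles; "joint_vel": joint speeds; "joint_efforts": joint torques, N m; "ee_pos": TCP position; "ee_rot": TCP orientation; "force": force on the tool from outside, world axes, zero at the start; "moment": the same for the moment, N m; "grip_width": finger opening in mm; "grasp_force": force on a finger pad.
Only numpy, scipy, OpenCV 4.12 (cv2) and the standard library are available. Lean on these libraries where they do the work, as an engineer would, in place of code of your own. Each camera call takes 0.05 s, during which the arm holds its last target. There are 200 camera calls.

## Working session

There is one attempt and no reset: what is moved stays moved. The work goes in short steps, each a Python script; the robot and the scene stay as the last script left them, time stands still between calls to the robot, and variables do not carry over. Pictures are saved under pics/ and viewed, at most 10 in all, crops included, and the job is handed in when it is done.

```bash
ls; mkdir -p pics; python3 - <<'E'
from rig import ctrl
import cv2
for n in ("scene","top"):
    im=ctrl.snapshot(n); cv2.imwrite(f"pics/{n}0.png",im[:,:,::-1]); print(n,ctrl.calibration(n))
print(ctrl.sense())
E
```

```text
pics
scene {'fx': 461.8886775806485, 'fy': 461.8886775806485, 'cx': 321.51224580972587, 'cy': 200.13814063421387, 'eye': array([1302.54183488, -866.35506455,  923.19490434]), 'attitude': array([ 0.83818845,  0.30555185, -0.16719173, -0.41967262])}
top {'fx': 495.98031355172543, 'fy': 495.98031355172543, 'cx': 316.9734252687827, 'cy': 197.21314691473907, 'eye': array([ 318.01072503,  -50.40757104, 1479.94957055]), 'attitude': array([-0.69693836,  0.71168857, -0.05280941,  0.07062202])}
{'clock': 0.1, 'qpos': array([1.13942557e+00, 3.13927029e-01, 4.50920970e-02, 1.30361945e+00,
       1.15254465e-05, 1.43119593e+00]), 'joint_vel': array([-0.00079298, -0.00159277,  0.00300856, -0.00198958,  0.00044665,
       -0.00052834]), 'joint_efforts': array([ 2.47264878e-03, -4.81727636e+01,  2.99242795e+01,  1.28167271e-02,
       -1.62920787e-04,  4.63186694e-06]), 'ee_pos': array([165.22016001, 550.29697332, 247.49684764]), 'ee_rot': array([ 1.45368217e-01,  9.89377276e-01, -7.93850435e-04, -2.39003237e-04]), 'force': array([ 0.3669755 , -0.91763997,  0.21545341]), 'moment': array([ 0.01118898, -0.01507038, -0.02389454]), 'grasp_force': 0.0, 'grip_width': 85.5479557917954}
```

View pics/scene0.png

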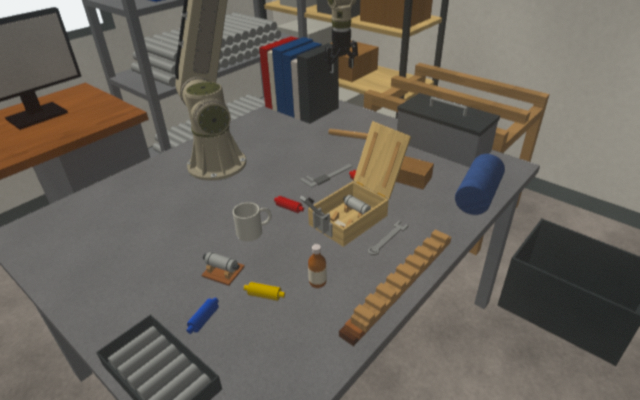

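View pics/top0.png

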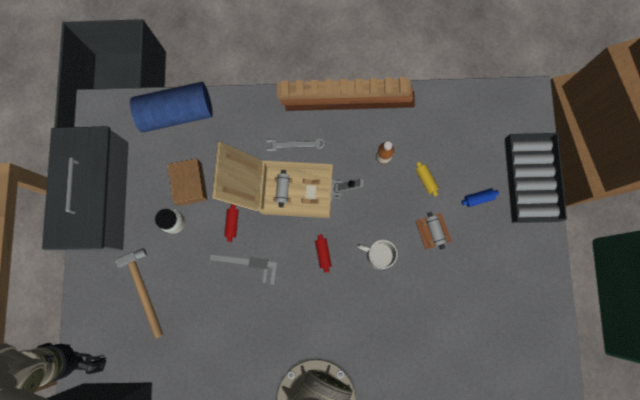

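The top view shows these look-alikes:
- grey roller in the wooden stand at (435,230)
- packed roller in the case at (283,188)
- red ones at (232,223) and (323,253)
- yellow (428,179) and blue (481,198)
- tray of grey bars at (535,178)

I choose the aluminium roller on the wooden stand at (435,230), which is scene (220,262). The empty cradle, with the white slip, is at (311,191). I'll check this in a close crop and take numbers.

```bash
cat > h.py <<'E'
import numpy as np, cv2
from scipy.spatial.transform import Rotation as R
from rig import ctrl
def ray(c,px):
    px=np.atleast_2d(px).astype(float)
    d=np.c_[(px[:,0]-c['cx'])/c['fx'],(px[:,1]-c['cy'])/c['fy'],np.ones(len(px))]
    return np.array(c['eye']),R.from_quat(c['attitude']).apply(d)
def onplane(c,px,z):
    e,d=ray(c,px); return e+d*((z-e[2])/d[:,2])[:,None]
def proj(c,P):
    p=R.from_quat(c['attitude']).inv().apply(np.atleast_2d(P)-c['eye'])
    return np.c_[p[:,0]/p[:,2]*c['fx']+c['cx'],p[:,1]/p[:,2]*c['fy']+c['cy']]
def tri(c1,p1,c2,p2):
    e1,d1=ray(c1,p1);e2,d2=ray(c2,p2)
    A=np.c_[d1[0],-d2[0]]; s=np.linalg.lstsq(A,e2-e1,rcond=None)[0]
    a=e1+s[0]*d1[0];b=e2+s[1]*d2[0]; return (a+b)/2,np.linalg.norm(a-b)
def down(psi): # tool pointing down, tool y along world angle psi
    y=np.array([np.cos(psi),np.sin(psi),0]);z=np.array([0,0,-1.]);x=np.cross(y,z)
    return R.from_matrix(np.c_[x,y,z]).as_quat()
E
python3 - <<'E'
from h import *
im=cv2.imread("pics/top0.png"); c=ctrl.calibration("top")
a=im[130:230,205:375]; b=im[200:260,405:465]
A=cv2.resize(a,None,fx=4,fy=4,interpolation=cv2.INTER_CUBIC); cv2.imwrite("pics/crop1.png",A)
B=cv2.resize(b,None,fx=4,fy=4,interpolation=cv2.INTER_CUBIC)
o=np.zeros((590,800,3),np.uint8); 
o[:400,:680]=A; 
s=cv2.imread("pics/scene0.png")[120:250,290:420]; S=cv2.resize(s,(188,188)); 
o[400:590,0:240]=B[25:215]; o[400:588,300:488]=S
s=cv2.imread("pics/scene0.png")[240:290,195:250];S=cv2.resize(s,(209,188)); o[400:588,500:709]=S
cv2.imwrite("pics/crop1.png",o)
print(onplane(c,[[435,230]],50)); print("slip",onplane(c,[[311,191]],6)); print("packed",onplane(c,[[283,188]],50))
for n,z,p in (("bottle",130,(387,148)),("mug",90,(382,254)),("jar",90,(168,219)),("carton",60,(187,182)),("pin",100,(337,188))): print(n,onplane(c,[p],z))
E
```

```text
[[ 467.27430936 -354.35001555   50.        ]]
slip [[598.23908543   2.15919181   6.        ]]
packed [[600.81324912  82.90262972  50.        ]]
bottle [[ 692.26135733 -217.40534709  130.        ]]
mug [[ 399.33859537 -195.40233274   90.        ]]
jar [[510.77482712 407.94264924  90.        ]]
carton [[623.59801151 365.14517803  60.        ]]
pin [[587.26903907 -75.00884579 100.        ]]
```

View pics/crop1.png

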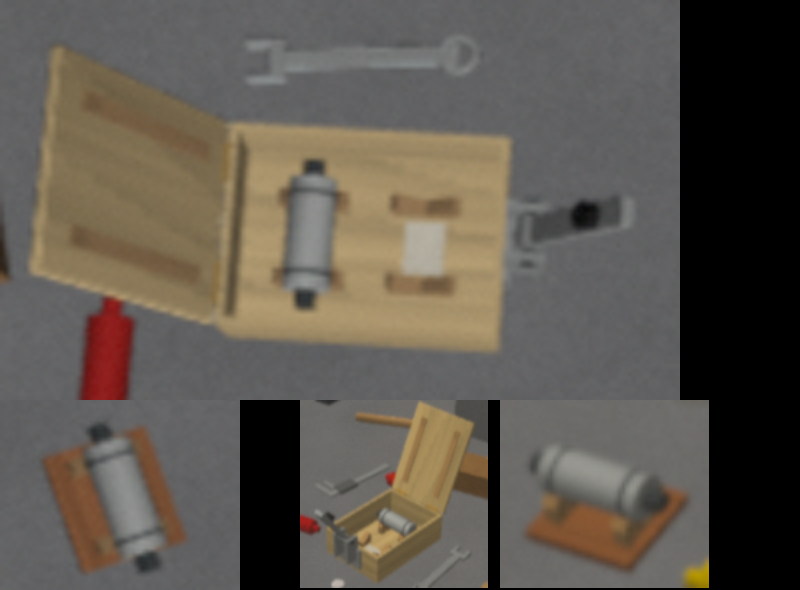

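The crop confirms the choice. The grey roller lies in the brown stand with its journals at about (430,214) and (442,246) in the top picture. The case shows the packed roller at (283,188), the empty notches with the slip at (311,191), the lid leaning out to the left and the clamp leaning out to the right. Next I measure, then hover over the stand for a wrist view.

```bash
python3 - <<'E'
from h import *
c=ctrl.calibration("top"); cs=ctrl.calibration("scene")
j=onplane(c,[[430,214.3],[442,246.5]],37.5); print(j, np.linalg.norm(j[0]-j[1]))
k=onplane(c,[[332.5,164.2],[329.5,217.5],[261.2,214.2],[262.5,160.8]],66); print("case",k,k.mean(0),[np.linalg.norm(k[i]-k[(i+1)%4]) for i in range(4)])
m=j.mean(0); d=j[0]-j[1]; ax=np.arctan2(d[1],d[0])
for s in (1,-1):
    q=down(ax+s*np.pi/2); print(s,ctrl.ik([m[0],m[1],260],q))
ctrl.reach([165*.75,550*.75,420],ctrl.sense()['ee_rot'])
best=min((1,-1),key=lambda s:abs(ctrl.ik([m[0],m[1],260],down(ax+s*np.pi/2))[5]))
ctrl.reach([m[0]*.85,m[1]*.85,400],down(ax+best*np.pi/2))
ctrl.reach([m[0],m[1],240],down(ax+best*np.pi/2))
s=ctrl.sense(); cw=ctrl.calibration("wrist"); im=ctrl.snapshot("wrist")
cv2.imwrite("pics/w1.png",im[:,:,::-1]); np.save("w1.npy",cw,allow_pickle=True)
print(s['clock'],s['ee_pos'],s['qpos'],cw,np.degrees(ax),best); print(proj(cw,[[m[0],m[1],37.5]]))
E
```

```text
[[ 514.83102698 -345.25005805   37.5       ]
 [ 420.43739381 -374.21826948   37.5       ]] 98.73862089425688
case [[665.18038068 -64.27026051  66.        ]
 [508.09745659 -51.87850425  66.        ]
 [522.07793101 144.99198698  66.        ]
 [680.64608398 141.31370604  66.        ]] [594.00046307  42.53923206  66.        ] [np.float64(157.5709385084496), np.float64(197.36626860411027), np.float64(158.61080949138687), np.float64(206.16487402101527)]
1 [-0.79173057  0.34030277  0.11262396  1.34311752  0.         -1.089494  ]
-1 [-0.79173057  0.34030277  0.11262396  1.34311752  0.          2.05209866]
4.475 [ 467.86054841 -359.45798111  241.13494397] [-7.91102761e-01  3.44062695e-01  7.20207344e-02  1.29809754e+00
 -4.19168205e-05 -1.08951135e+00] {'fx': 287.79709729810475, 'fy': 287.79709729810475, 'cx': 319.19504152868046, 'cy': 198.80879008003484, 'eye': array([ 393.12695603, -381.93126518,  367.02002063]), 'attitude': array([0.58653137, 0.79551435, 0.12238755, 0.09032803])} 17.06058729608502 1
[[318.53483598 177.55145098]]
```

View pics/w1.png

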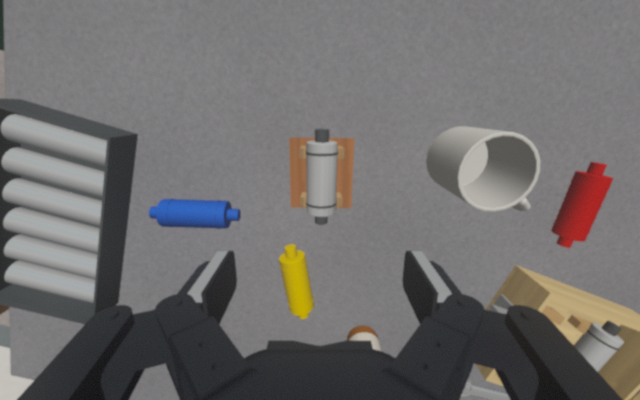

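The wrist view shows the stand roller upright in the picture: journals at (322,129) and (321,223), body centre near (321,177). Blue, yellow and red look-alikes and the mug are clear of the fingers. I'll refine from masks.

```bash
python3 - <<'E'
from h import *
im=cv2.imread("pics/w1.png"); cw=np.load("w1.npy",allow_pickle=True).item()
hsv=cv2.cvtColor(im,cv2.COLOR_BGR2HSV)
def comp(mask,p):
    n,l,st,ce=cv2.connectedComponentsWithStats(mask.astype(np.uint8)); ys,xs=np.nonzero(mask); i=np.argmin(np.hypot(xs-p[0],ys-p[1])); return l==l[ys[i],xs[i]],st[l[ys[i],xs[i]]]
g=im[:,:,1].astype(int)
body,st=comp((g>135)&(hsv[:,:,1]<50),(321,177)); print("body",st)
r=cv2.minAreaRect(np.argwhere(body)[:,::-1].astype(np.float32)); print(r)
ys,xs=np.nonzero(body)
# side edges per row -> mid line; cast at z 37.5+... silhouettes
mids=np.array([[(xs[ys==y].min()+xs[ys==y].max())/2,y] for y in np.unique(ys) if (ys==y).sum()>20])
P=onplane(cw,mids[[2,-3]],45); print("axis",P,np.degrees(np.arctan2(*(P[0]-P[1])[[1,0]])))
st_m,st=comp((hsv[:,:,1]>110)&(hsv[:,:,0]<20),(298,175)); print("base",st)
print(g[120:232,321])
for a in ((321.5,129),(320.5,224)): print(onplane(cw,[a],40))
# stand base corners
c,_=comp((hsv[:,:,1]>90)&(hsv[:,:,0]<22),(298,175))
u=cv2.morphologyEx(((c|body)).astype(np.uint8),cv2.MORPH_CLOSE,np.ones((9,9)))
for p in [(290,138),(354,138),(353,209),(290,207)]: print(onplane(cw,[p],8))
E
```

```text
body [ 310  156   26   50 1178]
((322.5, 180.5), (25.0, 49.0), 0.0)
axis [[ 444.36806658 -362.82174151   45.        ]
 [ 492.0800022  -349.13477766   45.        ]] -163.9935793666119
base [290 138  23  69 910]
[127 127 128 126 126 123 123 120 109  94  85  82  79  83  83  83  83  83
  81  80  82  95 127 158 171 169 167 165 166 165 166 166 159 136 105 102
 133 159 165 165 167 165 165 166 167 165 166 165 168 165 165 166 165 165
 167 166 165 167 165 166 166 165 165 166 166 165 165 166 166 166 165 165
 165 165 165 164 165 166 165 164 164 165 165 164 164 157 127 102 121 150
 162 164 163 165 162 159 135 102  85  81  83  80  81  83  94 112 123 125
 125 125 126 125]
[[ 413.48776174 -373.00964369   40.        ]]
[[ 522.07582136 -340.40081628   40.        ]]
[[ 437.16324161 -405.83615042    8.        ]]
[[ 413.95889244 -330.86088516    8.        ]]
[[ 501.55254172 -301.62305498    8.        ]]
[[ 523.49477936 -381.97702327    8.        ]]
```

```bash
python3 - <<'E'
from h import *
q=down(np.radians(16.8+90)); x,y=468,-356
ctrl.command_gripper(70)
ctrl.move_l([x,y,90],q); ctrl.move_l([x,y,36.5],q,60,stop_force=15)
s=ctrl.sense(); print(s['ee_pos'],s['force'])
ctrl.command_gripper(20); s=ctrl.sense(); print(s['grip_width'],s['grasp_force'],s['force'])
ctrl.move_l([x,y,120],q,80); ctrl.move_l([x,y,300],q,200)
s=ctrl.sense(); print(s['grip_width'],s['force'],s['clock'])
q2=down(np.radians(85.8))
ctrl.reach([630,0,310],q2); ctrl.dwell(.3)
s=ctrl.sense(); cw=ctrl.calibration("wrist"); im=ctrl.snapshot("wrist")
cv2.imwrite("pics/w2.png",im[:,:,::-1]); np.save("w2.npy",cw,allow_pickle=True)
print(s['clock'],s['ee_pos'],s['qpos'],s['grip_width'],s['force'],cw)
E
```

```text
[ 468.25585357 -356.27025992   36.86007875] [1.04861765 0.11011913 0.48358735]
34.28802797382772 59.48844373226166 [-0.6035889  -2.97176911  3.3205857 ]
34.238942408453 [ 0.34036526 -0.30662699 -3.17345696] 9.675
11.4333 [629.96571087  -0.90819403 310.03500439] [-1.28777588e-01  4.22291263e-01  3.54138719e-01  1.50259119e+00
  2.65077676e-06 -5.41293812e-02] 33.98261804147953 [-0.29158209  0.14188458 -2.30087991] {'fx': 287.79709729810475, 'fy': 287.79709729810475, 'cx': 319.19504152868046, 'cy': 198.80879008003484, 'eye': array([552.08407893,   4.83628632, 435.95238657]), 'attitude': array([0.72394217, 0.67293383, 0.10364157, 0.11102352])}
```

View pics/w2.png

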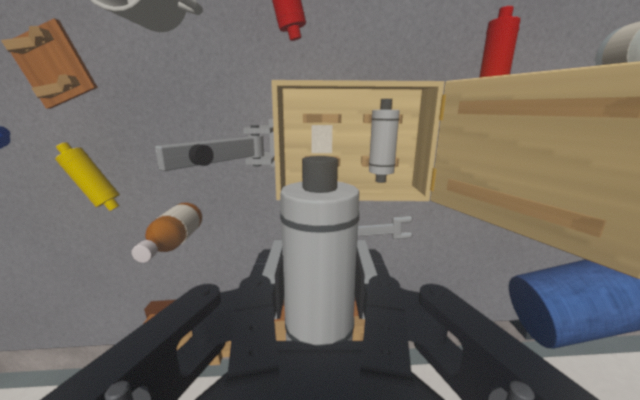

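The roller is in the grip. The wrist view shows the slip at about (322,139), the empty notches at (322,118), the packed roller at (384,140), the case rim from (273,81) to (443,81), the clamp from (262,145) to (158,157) and the lid on the right.

```bash
python3 - <<'E'
from h import *
im=cv2.imread("pics/w2.png"); cw=np.load("w2.npy",allow_pickle=True).item(); ct=ctrl.calibration("top"); cs=ctrl.calibration("scene")
hsv=cv2.cvtColor(im,cv2.COLOR_BGR2HSV)
m=(hsv[:,:,1]<60)&(hsv[:,:,2]>150); w=np.zeros_like(m); w[120:156,308:336]=m[120:156,308:336]
ys,xs=np.nonzero(w); print("slip px",xs.min(),xs.max(),ys.min(),ys.max(),len(xs))
r=cv2.minAreaRect(np.c_[xs,ys].astype(np.float32)); b=cv2.boxPoints(r); P=onplane(cw,b,6); print(P,"slip",P.mean(0))
k=onplane(cw,[[273,81],[443,81],[434.5,200],[277,199]],66); print("rim",k,k.mean(0),[np.linalg.norm(k[i]-k[(i+1)%4]) for i in range(4)])
print("packed",onplane(cw,[[384,140]],45))
big=cv2.resize(im[60:215,255:455],None,fx=4,fy=4,interpolation=cv2.INTER_CUBIC)
cv2.imwrite("pics/crop2.png",np.vstack([big[:590]]))
E
```

```text
slip px 311 332 125 152 583
[[574.36993817  -8.42401072   6.        ]
 [576.58769037  21.92889558   6.        ]
 [615.54669509  19.60639405   6.        ]
 [613.26483554 -11.59904218   6.        ]] slip [594.94228979   5.37805918   6.        ]
rim [[517.17107486 -47.66743049  66.        ]
 [531.94482091 154.77584179  66.        ]
 [681.28589952 151.68538995  66.        ]
 [664.35354073 -60.14755082  66.        ]] [598.68883401  49.66156261  66.        ] [np.float64(202.98162986697642), np.float64(149.37305196213433), np.float64(212.50858704624395), np.float64(147.71063489691403)]
packed [[598.87638845  88.62604227  45.        ]]
```

View pics/crop2.png

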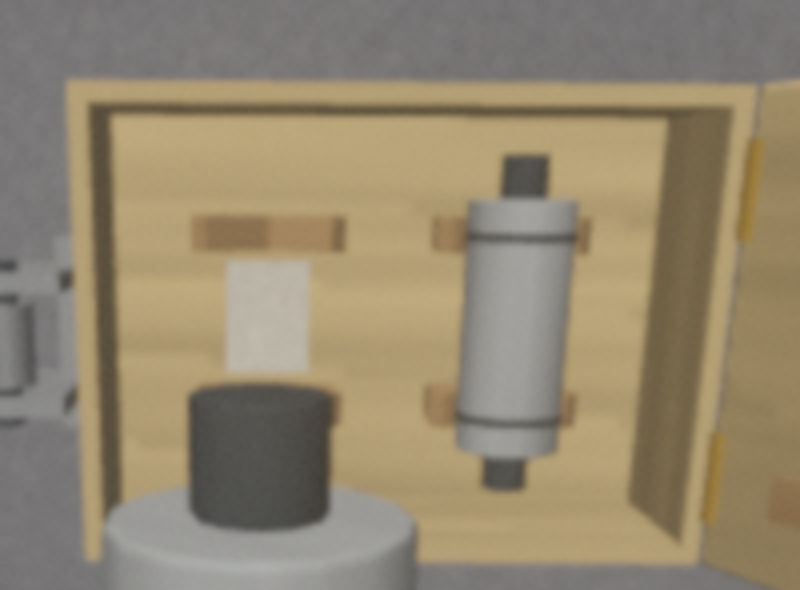

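```bash
python3 - <<'E'
from h import *
cw=np.load("w2.npy",allow_pickle=True).item(); ct=ctrl.calibration("top"); cs=ctrl.calibration("scene")
k=onplane(cw,[[271.7,80.5],[443.7,81.5],[429.2,200.7],[276.5,200]],66); c=k.mean(0)
print(k,c,[np.linalg.norm(k[i]-k[(i+1)%4]) for i in range(4)])
d=k[1]-k[0]+k[2]-k[3]; a=np.arctan2(d[1],d[0]); e=k[0]-k[3]+k[1]-k[2]; print(np.degrees(a),np.degrees(np.arctan2(e[1],e[0]))-90)
u=np.array([np.cos(a),np.sin(a)]); print("cradle",c[:2]-42*u,"full",c[:2]+42*u)
# slip edge mids from crop: left 226,right 310, top 260,bottom 372
print("slip",onplane(cw,[[255+268/4-.4,60+316/4-.4]],6))
# cradle notched boards upper: x 192..345 at y 215 (top face z 31)
print("board",onplane(cw,[[255+268/4,60+218/4]],36))
print("packed",onplane(cw,[[255+526/4,60+155/4],[255+504/4,60+490/4]],40))
# clamp tip tri: wrist tip (158,157), top crop (630,212)->
print("clamp tip",tri(cw,(158,157),ct,(205+632/4,130+212/4)))
# lid free-edge corners in top: (57,45)/(32,272) crop1
p=np.array([[205+57/4,130+45/4],[205+32/4,130+272/4]])
# lid corners in scene: upper tip corners ~ (300+..): (418,402),(470,424) in crop scale 188/130
q=np.array([[290+(472-300)*130/188,120+(424-400)*130/188],[290+(417-300)*130/188,120+(402-400)*130/188]])
for i in (0,1): 
    print("lid",tri(ct,p[i],cs,q[i]))
print("clamp end scene px?",proj(cs,tri(cw,(158,157),ct,(205+632/4,130+212/4))[0]))
E
```

```text
[[516.50757704 -49.1472505   66.        ]
 [532.56421259 155.64120128  66.        ]
 [681.76151197 144.59029445  66.        ]
 [665.71078168 -60.98547057  66.        ]] [599.13602082  47.52469367  66.        ] [np.float64(205.41695531337987), np.float64(149.6060048448156), np.float64(206.2014090787249), np.float64(149.67210738735918)]
85.5262267988323 85.61365587561514
cradle [595.85990513   5.65266164] full [602.41213651  89.39672569]
slip [[594.82754524   5.53311834   6.        ]]
board [[560.34181447   8.24066411  36.        ]]
packed [[546.75987093  93.22546704  40.        ]
 [658.63098929  85.13609214  40.        ]]
clamp tip (array([ 583.8563922 , -143.42642268,  176.51287927]), np.float64(0.8993694076103925))
lid (array([687.07845196, 227.48660176, 250.46753188]), np.float64(2.654752893311676))
lid (array([538.24999622, 240.70497979, 249.73304801]), np.float64(3.966600974058922))
clamp end scene px? [[301.46865971 200.51966277]]
```

The rim measures 205.4 × 149.6 mm against the given 206 × 150, and the slip agrees with the cradle to 1 mm. The lid is at about 2.0 rad and the clamp at about 2.25 rad. Placing the roller now.

```bash
python3 - <<'E'
from h import *
q=down(np.radians(85.55)); x,y=595.4,5.6
ctrl.move_l([x,y,300],q); ctrl.move_l([x,y,110],q); ctrl.dwell(.2)
e=ctrl.sense()['ee_pos']; print(e); x2,y2=x+(x-e[0]),y+(y-e[1])
ctrl.move_l([x2,y2,50],q,80)
print(ctrl.move_l([x2,y2,34],q,20,stop_force=8)); s=ctrl.sense(); print(s['ee_pos'],s['force'])
ctrl.command_gripper(58); ctrl.dwell(.2)
ctrl.move_l([x2,y2,90],q,80); ctrl.move_l([630,y2-4,310],q,200)
cw=ctrl.calibration("wrist"); im=ctrl.snapshot("wrist"); cv2.imwrite("pics/w3.png",im[60:220,60:480,::-1]); np.save("w3.npy",cw,allow_pickle=True)
print(ctrl.sense()['clock'])
E
```

```text
[595.90777838   5.55718391 110.81093997]
True
[594.85528381   5.17349097  37.54809315] [ 0.1274363  -2.08391719  3.43713029]
17.7
```

View pics/w3.png

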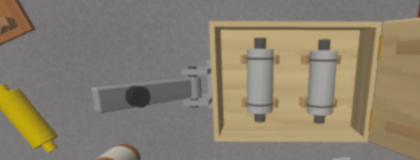

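The roller sits at crop (260,80), parallel to the packed one at (322,80) and seated between the same notches. The clamp leans out to the left. Next I push the lid along its arc with closed fingers.

```bash
cat >> h.py <<'E'
A=np.radians(85.55); U=np.array([np.cos(A),np.sin(A)]); C=np.array([599.1,47.5]); Q=down(A)
def tcp(ux,z): p=C+ux*U; return [p[0],p[1],z+17]
def arc(s,hx,hz,L,t,rho,th):
    # s=-1: lid (arm points to -u when shut); s=+1: clamp
    f=lambda r:(s*r*np.cos(th)-s*t*np.sin(th), r*np.sin(th)+t*np.cos(th))
    e,p=f(L),f(rho)
    u=s*min(s*e[0],s*p[0])-s*14.5
    return tcp(hx+u,hz+p[1])
E
python3 - <<'E'
from h import *
g=lambda th:arc(-1,103,66.5,206,8,170,th)
ctrl.command_gripper(0); print(ctrl.sense()['grip_width'])
p=g(2.3); print(p,g(0))
ctrl.move_l([630,2,350],Q,200); ctrl.reach([p[0],p[1],340],Q); ctrl.move_l(p,Q,200)
for th in np.arange(2.1,0.05,-0.2):
    h=ctrl.move_l(g(th),Q,110,stop_force=45); s=ctrl.sense(); print(round(th,2),h,s['ee_pos'].round(),s['force'].round(1),round(s['clock'],1))
    if h: break
else:
    p=g(0); p[2]-=4
    print(ctrl.move_l(p,Q,40,stop_force=25)); s=ctrl.sense(); print(s['ee_pos'],s['force'])
E
```

```text
-0.03990797646596248
[np.float64(619.3289117061665), np.float64(307.4325459779412), np.float64(204.93967789980385)] [np.float64(595.0265726977691), np.float64(-4.841734686705209), np.float64(91.5)]
2.1 False [617. 275. 227.] [ 0.7 -0.7 -0.4] 21.1
1.9 False [614. 238. 242.] [-0.2  0.3 -1.1] 21.6
1.7 False [611. 198. 251.] [-0.4 -1.1  0.5] 22.2
1.5 False [608. 160. 254.] [-0.   0.   0.4] 22.7
1.3 False [605. 126. 249.] [0.3 1.1 0.8] 23.1
1.1 False [603.  94. 238.] [0.1 0.2 0.1] 23.6
0.9 False [600.  65. 221.] [ 0.1 -0.7  0. ] 24.0
0.7 False [598.  40. 199.] [-0.7  0.2  0. ] 24.5
0.5 False [597.  20. 172.] [-1.2  0.2  1.5] 24.9
0.3 False [596.   5. 141.] [-0.1  0.3  0.3] 25.4
0.1 False [595.  -3. 109.] [-0.1 -0.   0.4] 25.9
True
[595.72195179  -4.62465073  91.49798996] [-2.16506195  0.96706726  8.6516812 ]
```

```bash
python3 - <<'E'
from h import *
p=arc(-1,103,66.5,206,8,170,0)
p[2]=88; print(ctrl.move_l(p,Q,20,stop_force=20)); s=ctrl.sense(); print(s['ee_pos'],s['force'])
p[2]=300; ctrl.move_l(p,Q,150)
a=ctrl.snapshot("wrist"); b=ctrl.snapshot("scene")
cv2.imwrite("pics/v4.png",np.hstack([a[40:340,0:500],cv2.resize(b[120:280,240:400],(300,300))])[:,:,::-1]); print(ctrl.sense()['clock'])
E
```

```text
True
[595.73359885  -4.58588842  91.50592628] [-0.89914483 -0.6398024   6.5644174 ]
28.1917
```

View pics/v4.png

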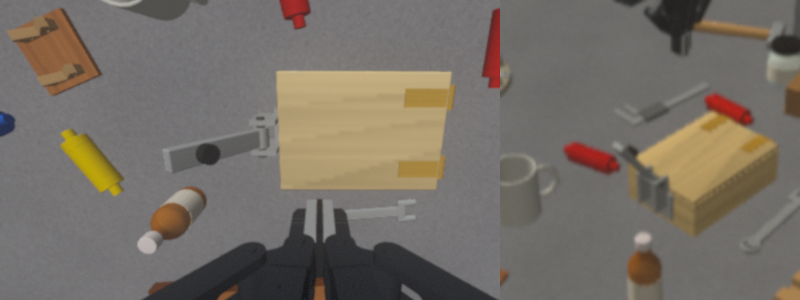

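The lid is flush: in the wrist crop it spans (278,72)–(450,190), and contact came at 74.5 mm. The clamp still leans out with its tip at (165,158). Now the clamp.

```bash
python3 - <<'E'
from h import *
g=lambda th:arc(1,-121,90,115,5,95,th)
p=g(2.65); print(p,g(0))
ctrl.reach([p[0],p[1],300],Q); ctrl.move_l(p,Q,150)
for th in np.arange(2.4,0.1,-0.25):
    h=ctrl.move_l(g(th),Q,80,stop_force=45); s=ctrl.sense(); print(round(th,2),h,s['ee_pos'].round(),s['force'].round(1),round(s['clock'],1))
    if h: break
else:
    p=g(0); p[2]-=4
    print(ctrl.move_l(p,Q,30,stop_force=25)); s=ctrl.sense(); print(s['ee_pos'],s['force'])
    p[2]-=2; print(ctrl.move_l(p,Q,20,stop_force=25)); s=ctrl.sense(); print(s['ee_pos'],s['force'])
    p[2]=280; ctrl.move_l(p,Q,120)
a=ctrl.snapshot("wrist"); b=ctrl.snapshot("scene")
cv2.imwrite("pics/v5.png",np.hstack([a[40:340,0:500],cv2.resize(b[120:280,240:400],(300,300))])[:,:,::-1]); print(ctrl.sense()['clock'])
E
```

```text
[np.float64(580.5374224133889), np.float64(-191.02089138982524), np.float64(147.43499044314743)] [np.float64(595.9576417954219), np.float64(7.122090384541693), np.float64(112.0)]
2.4 False [ 582. -175.  169.] [-0.5 -0.1 -0.3] 30.6
2.15 False [ 584. -154.  184.] [-0.3 -0.4 -0.5] 31.1
1.9 False [ 585. -129.  195.] [-0.3  0.3  0. ] 31.6
1.65 False [ 587. -101.  201.] [ 0.1 -0.5  0.1] 32.1
1.4 False [589. -76. 201.] [-0.2  0.1  0.3] 32.6
1.15 False [591. -53. 195.] [-0.2 -0.2  0.8] 33.0
0.9 False [592. -32. 184.] [-0.6  0.5  0.8] 33.5
0.65 False [594. -15. 168.] [ 0.2 -0.2  0.7] 33.9
0.4 False [595.  -2. 148.] [-0.5 -0.2  0.5] 34.4
0.15 False [595.   5. 125.] [-0.1  0.2  0.1] 34.8
True
[596.40520955   6.9222207  111.98895633] [-2.02673537  0.22840489  8.1907456 ]
True
[596.36478044   6.91762142 111.9604035 ] [-1.40420121  0.71113363  7.55616489]
37.2333
```

View pics/v5.png

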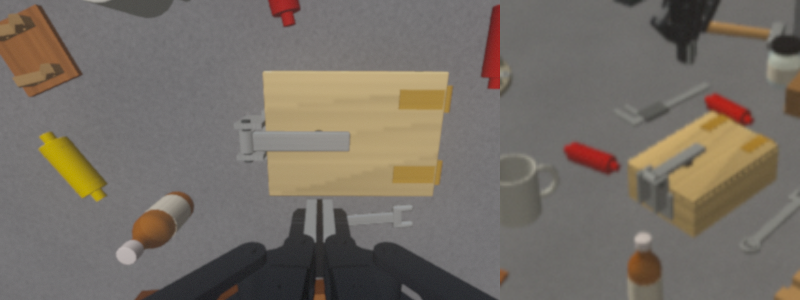

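The clamp arm lies level on the lid, spanning (255,140)–(350,141) in the wrist crop. Contact came at its 95 mm down height, the robot is clear, and the bystanders are undisturbed.

```bash
python3 -c "
from rig import ctrl
print(ctrl.close_job())"
```

```text
the job is handed in; nothing more can be done
None
```

The roller is seated in the empty cradle, the lid is shut flush and the clamp arm is fully down. I handed the job in at about 37 s on the robot's clock, and it gave no verdict back.

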